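Bolt down the sample tin and draw off its deep lid

TASK

Open the lock-sample tin that stands on the slide-latch test panel. Its deep lid is tight and would pull the base up with it, so first slide the latch's bolt fully home through the staple under the tin; then draw the lid straight up until it is clear off, and set it down gently, open end down, in the middle of the rubber mat. Leave the base sitting flat on the panel with the bolt still home.

Things in the scene. Friction and masses are not known exactly. Their poses are not given: they have to be found in the camera images.
- lid_mid (a point): Centre (half-way up) of the lid of the tin on the test panel: steel, square, 56 x 56 mm, 54 mm tall, open below, 0.12 kg, axes as the base's, z up. It rests on the base's foot; spring pads drag on it with about 5 to 12 N and it must rise 48 mm to come clear. Grip it across its +y and -y faces, nearer its top. Loose low, tall and round tins nearby are not meant.
- tin_base: That tin's base, 0.32 kg, loose between 9 mm guides on a fixed 12 mm plywood panel; origin at its underside, 51 mm below the lid's centre, z up, latch at +x. Foot 60 mm square, 24 mm tall; 47 mm square neck up to z = 71 mm. Below its middle is a staple (loop) into which the bolt slides. Unbolted, the base rises with the lid; bolted, 2 mm at most.
- bolt_paddle (a point): Middle of the slide bolt's upright paddle: 18 mm in the base's x, 14 in y, 42 tall (21 above and below this point). Under it a 10 mm square bar points at the tin through a strap 17 mm lower than this point. It slides 48 mm along the base's -x, with 1.5 N friction, and stays. In the base's frame the paddle is at x = 128 to 133 mm at the start, 85 (+-2) home.
- mat: Black rubber mat fixed to the shelf, 140 x 140 x 4 mm, empty; origin at the centre of its underside, x and y along its edges, z up. It lies on the other side of the shelf (left or right) from the test panel.

How it is judged:
By the outcome, as a careful person would: the job done as asked, in the order asked, and still so for the second after the job is handed in, with the robot touching nothing.
It also fails if it takes over 48 s, if anything falls off the work surface, if the arm or the gripper's body presses on something with over 40 N, if the wrist force passes 120 N, or if a joint passes its speed limit or range.

ROBOT

A 6-joint arm with a two-finger parallel gripper is mounted at the origin on the work surface. World frame = base frame: x ahead of the robot, y to its left, z up, the work surface at z = 0. Lengths are in m, angles in rad, forces in N, time in s.
With the tool pointing down it reaches from about 0.35 to 0.775 m from the base axis. Payload 5.5 kg.
Tool frame: the origin (TCP) lies midway between the tips of the shut fingers; the grasp point (between the pads) lies env.grasp_offset behind it (env.grasp_offset is the distance from the TCP to the grasp point, in m); z points along the fingers, y is the line along which they close (so a half turn about z gives the same grasp; the last joint's range is limited). The gripper opens to 85 mm and grips with 20 to 120 N. Pads are 22 mm wide; open, the fingers measure 114 mm over their backs; the gripper's body (76 mm by 85 mm) begins 54 mm behind the grasp point. The pads swing forward as they close: fully open they stand 13 mm farther back than shut.
Start: joints at [1.124, 0.313, 0.046, 1.304, 0, 1.431], TCP at [0.174, 0.548, 0.231] pointing down, gripper open.
Joint ranges: [-2.76, 2.76], [-0.86, 1.69], [-1.03, 1.26], [-2.2, 2.34], [-1.47, 1.5], [-3.14, 3.14]. Speed limits (rad/s): [2.57, 2.57, 3.14, 3.14, 3.14, 3.14].

INTERFACE

Orientations are given as a unit quaternion [w, x, y, z].
In Python, from workcell import monitor, viewer, order, env gives the robot as it stands.
- The arm moves only by the tool carry_out, never from a script. Its argument "plan" is a list that holds one entry, the list of rows, each a list of 7 numbers: the turn, a rotation vector about the world's x, y, z in rad, then the shift along the world's x, y, z in mm, then the finger opening in mm, from 0 to 85.4. A call has 1 to 20 rows; each row is the pose to reach, as a shift and turn from the pose commanded when the call began; what a row does not reach only later rows make up. A row lasts 1/10 s, in which the tool goes at most 50 mm and 8.59 degrees, less where a joint would pass 70% of its speed; a pose out of reach is approached as far as the arm can. A call with a gripper value outside its range is refused whole. The fingers move at their own pace and stop on an object; "squeeze" is the grip in N (left out, the last holds). Time passes only in rows, so rows that repeat a pose let the fingers close. It gives the time, the measured TCP pose, the force, the opening and the grip force at its end, in the units of the state.
- monitor.get_state(): the state, without advancing time (a new reading comes with each control period).
- viewer.read_camera(name): name is "scene" or "top"; returns the picture (400x640x3 uint8, red, green, blue); there is no depth.
- viewer.calibration(name): a dict with "K" (3x3 intrinsics, pixels), "dist" ([k1, k2, p1, p2, k3] as OpenCV has them; the pictures are not rectified), "eye" and "rotation" of the camera in the world. Camera axes: x right, y down, z forward; pixel columns grow to the right and rows downward; lengths in m; the calibration is good to about 2 mm. A picture is of the moment at which its call begins. calibration takes no time and is no camera call.
- order.hand_in(): hands the job in; it is judged then, once.
The state is a dict: "clock": time; "joint_pos": joint angles; "qvel": joint speeds; "tau": joint torques, N m; "tcp_pos": TCP position; "orientation": TCP orientation; "wrist_force": force on the tool from outside, world axes, zero at the start; "ft_torque": the same for the moment, N m; "finger_gap": finger opening in m; "grip_force": force on a finger pad.
Only numpy, scipy, OpenCV 4.12 (cv2) and the standard library are available. Lean on these libraries where they do the work, as an engineer would, in place of code of your own. Each camera call takes 0.05 s, during which the arm holds its last target. There are 200 camera calls.

## Working session

There is one attempt and no reset: what is moved stays moved. The work goes in short steps, Python scripts to look and compute and a tool call to move; the robot and the scene stay as the last step left them, time stands still between calls to the robot, and variables do not carry over. Pictures are saved under pics/ and viewed, at most 10 in all, crops included, and the job is handed in when it is done.

Besides the shell and the picture viewer there is one more tool, called after "Call:" as name(argument=value, ...) on one line, values as JSON. carry_out: Moves the arm, as the interface text tells. Its arguments: {"type":"object","properties":{"plan":{"type":"array","items":{"type":"array","items":{"type":"array","items":{"type":"number"}}}},"squeeze":{"type":"number"}},"required":["plan"]}

```bash
mkdir -p pics; ls; python3 - <<'E'
from workcell import monitor, viewer, order, env
import cv2
for n in("scene","top"):
    im=viewer.read_camera(n); cv2.imwrite(f"pics/{n}0.png",im[:,:,::-1])
    print({k:v for k,v in viewer.calibration(n).items()})
s=monitor.get_state();print(s, env.grasp_offset)
E
```

```text
pics
{'K': array([[491.47716412,   0.        , 316.48690222],
       [  0.        , 491.47716412, 199.07451261],
       [  0.        ,   0.        ,   1.        ]]), 'dist': array([0.02413077, 0.        , 0.        , 0.        , 0.        ]), 'eye': array([ 0.91510476, -0.22594133,  0.72746494]), 'rotation': array([-0.24707112,  0.82519851,  0.48921066, -0.13666095])}
{'K': array([[501.96771032,   0.        , 322.65434392],
       [  0.        , 501.96771032, 199.02809859],
       [  0.        ,   0.        ,   1.        ]]), 'dist': array([-0.05600584,  0.        ,  0.        ,  0.        ,  0.        ]), 'eye': array([0.37981853, 0.00591501, 0.98191889]), 'rotation': array([-0.0611367 ,  0.71361647, -0.69521107,  0.06078987])}
{'clock': 0.1, 'joint_pos': array([1.12440913e+00, 3.13907259e-01, 4.51057920e-02, 1.30358988e+00,
       2.19765409e-05, 1.43124515e+00]), 'qvel': array([-0.00124841, -0.00120266,  0.00350099, -0.00184833,  0.00093732,
       -0.00065512]), 'tau': array([ 3.42337858e-03, -4.81727636e+01,  2.99242902e+01,  1.28065195e-02,
       -6.66253050e-05, -1.65996352e-05]), 'tcp_pos': array([0.17345813, 0.54774794, 0.2305137 ]), 'orientation': array([-2.40837620e-04,  1.52816840e-01,  9.88254207e-01, -7.60354303e-04]), 'wrist_force': array([ 0.29096116, -0.37755114,  0.36667261]), 'ft_torque': array([ 0.00697197, -0.00239557, -0.03830031]), 'grip_force': 0.0, 'finger_gap': 0.08522992282245326} 0.0187
```

View pics/scene0.png

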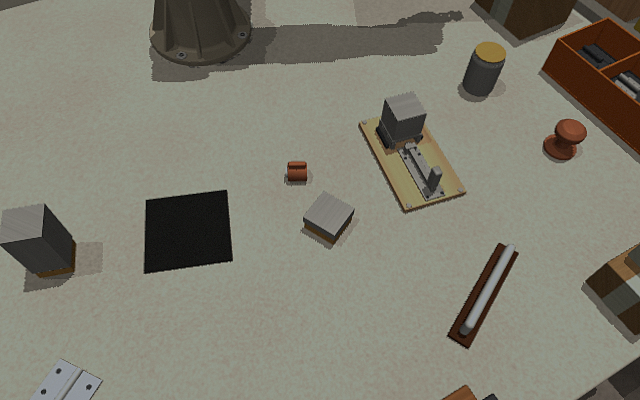

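View pics/top0.png

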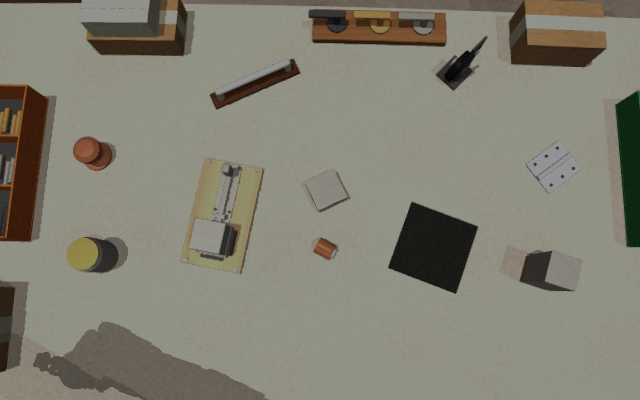

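Both views show the tin on the yellow panel: scene image about (403,118), top image about (212,238). The paddle is at scene (434,180), top (227,170). The mat is at scene (188,231), top (433,247). I'll enlarge the panel in each view.

```bash
python3 - <<'E'
import cv2
a=cv2.imread("pics/scene0.png")[85:215,350:475];b=cv2.imread("pics/top0.png")[150:280,170:275]
r=lambda i:cv2.resize(i,None,fx=4.5,fy=4.5,interpolation=cv2.INTER_CUBIC)
cv2.imwrite("pics/cs.png",r(a));cv2.imwrite("pics/ct.png",r(b))
E
```

```text
(no output)
```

View pics/cs.png

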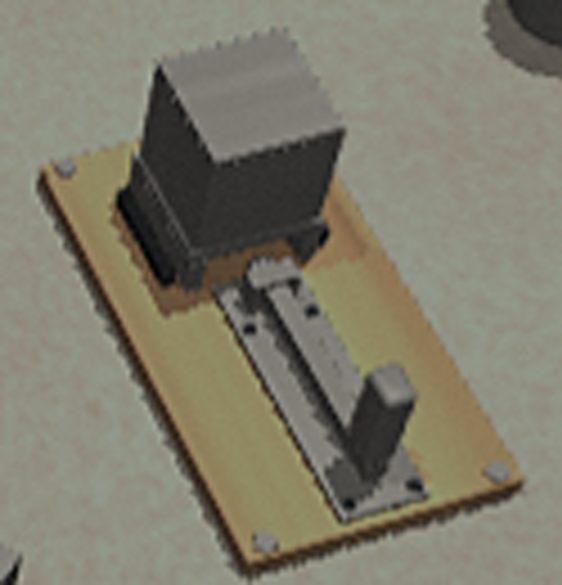

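View pics/ct.png

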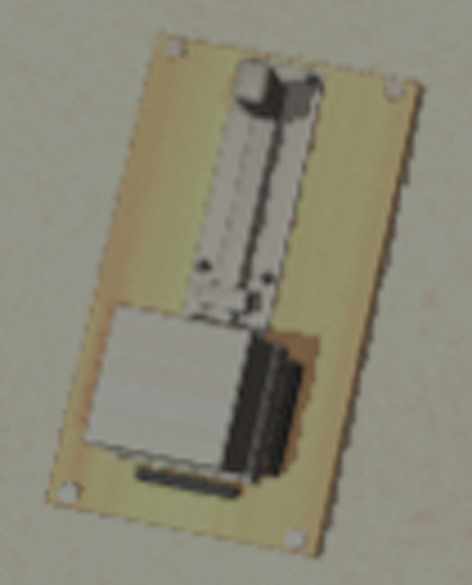

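```bash
cat > h.py <<'E'
import numpy as np, cv2
from scipy.spatial.transform import Rotation as R
from scipy.optimize import least_squares
from workcell import viewer
C={n:viewer.calibration(n) for n in("scene","top")}
def rot(c):
    w,x,y,z=c["rotation"]; return R.from_quat([x,y,z,w]).as_matrix()
def proj(n,P):
    c=C[n];M=rot(c).T
    return cv2.projectPoints(np.atleast_2d(P).astype(float),cv2.Rodrigues(M)[0],-M@c["eye"],c["K"],c["dist"])[0][:,0]
def tri(ps,pt):
    f=lambda P:np.r_[proj("scene",P)[0]-ps,proj("top",P)[0]-pt]
    r=least_squares(f,[.5,0,.05]);return r.x,np.abs(r.fun).max()
def ray(n,p,z):
    c=C[n];d=rot(c)@np.r_[cv2.undistortPoints(np.float64([[p]]),c["K"],c["dist"])[0,0],1]
    return c["eye"]+d*(z-c["eye"][2])/d[2]
E
python3 - <<'E'
from h import *
np.set_printoptions(precision=4,suppress=True)
s=lambda u:(np.array(u)+.5)/4.5-.5+[350,85]
t=lambda u:(np.array(u)+.5)/4.5-.5+[170,150]
S=[s(u) for u in[(343,130),(217,160),(160,65),(287,32)]];T=[t(u) for u in[(120,305),(255,328),(222,470),(85,440)]]
for a,b in zip(S,T):print("lid",*tri(a,b))
a,b=s((392,383)),t((253,82));print("pad",tri(a,b),ray("scene",a,.075),ray("top",b,.075))
sg=np.array([[1,1],[1,-1],[-1,-1],[-1,1]])*.028
def pts(p):
    c,q=np.cos(p[3]),np.sin(p[3]);return np.c_[sg@np.array([[c,q],[-q,c]])+p[:2],np.full(4,p[2])]
r=least_squares(lambda p:np.r_[(proj("scene",pts(p))-S).ravel(),(proj("top",pts(p))-T).ravel()],[.4,.2,.09,0]);print("fit",r.x,np.abs(r.fun).max())
print("panel top",*[ray("top",t(u),.012) for u in[(160,33),(424,83),(318,555),(45,502)]],sep="\n")
print("panel sc",*[ray("scene",s(u),.012) for u in[(522,485),(243,570),(42,175)]],sep="\n")
mt=[ray("top",u,.004) for u in[(414,203),(477,219),(459,292),(389,268)]];ms=[ray("scene",u,.004) for u in[(232,262),(144,272),(146,199),(227,190)]]
print(np.array(mt),np.array(ms),np.mean(mt,0),np.mean(ms,0))
E
```

```text
lid [0.496  0.2349 0.0902] 0.2120077265669238
lid [0.4882 0.1801 0.0942] 0.5811455579065523
lid [0.4322 0.1913 0.0888] 0.7809901884851911
lid [0.4421 0.2458 0.0899] 0.4961524225001881
pad (array([0.5936, 0.1915, 0.0702]), np.float64(0.3863965407899741)) [0.5962 0.1891 0.075 ] [0.592  0.1898 0.075 ]
fit [ 0.4646  0.2131  0.0906 -0.1749] 1.0770481705011434
panel top
[0.628  0.2453 0.012 ]
[0.6082 0.1269 0.012 ]
[0.401  0.1627 0.012 ]
[0.42   0.2813 0.012 ]
panel sc
[0.6294 0.2443 0.012 ]
[0.6098 0.1264 0.012 ]
[0.4048 0.163  0.012 ]
[[ 0.5471 -0.1723  0.004 ]
 [ 0.5183 -0.2972  0.004 ]
 [ 0.3753 -0.2589  0.004 ]
 [ 0.4182 -0.1233  0.004 ]] [[ 0.5538 -0.1683  0.004 ]
 [ 0.5034 -0.297   0.004 ]
 [ 0.3723 -0.2503  0.004 ]
 [ 0.4212 -0.1198  0.004 ]] [ 0.4647 -0.2129  0.004 ] [ 0.4627 -0.2089  0.004 ]
```

The lid fits at (0.4646, 0.2131) with its top at z≈0.0906 (0.090 expected) and yaw about −10°. The paddle triangulates where the base frame puts it, at x≈0.130. The mat centre is near (0.464, −0.211). Next I move behind the paddle with the fingers shut.

Call:
carry_out(plan=[[[0,0,0.01,16,-13,0,0],[0,0,0.02,48,-38,0,0],[0,0,0.04,86,-69,0,0],[0,0,0.05,124,-100,0,0],[0,0,0.06,162,-130,0,0],[0,0,0.07,200,-160,0,0],[0,0,0.08,238,-191,0,0],[0,0,0.09,276,-221,0,0],[0,0,0.1,314,-252,0,0],[0,0,0.11,352,-283,0,0],[0,0,0.12,390,-313,0,0],[0,0,0.13,425,-341,0,0],[0,0,0.133,445,-357,0,0],[0,0,0.133,451,-363,0,0],[0,0,0.133,451,-363,0,0],[0,0,0.133,451,-363,0,0]]])

```text
clock: 1.7
tcp_pos: [0.6237, 0.1859, 0.2311]
orientation: [-0.001, 0.086, 0.996, 0.0]
wrist_force: [-0.9, 1.1, -0.9]
finger_gap: -0.0002
grip_force: 0.0
```

```bash
python3 - <<'E'
from h import *
from workcell import monitor
im=viewer.read_camera("scene");cv2.imwrite("pics/s1.png",im[:,:,::-1])
s=monitor.get_state();print(s["orientation"],s["joint_pos"])
for n in("scene","top"):
    a=cv2.imread(f"pics/{n}0.png");m=(a.max(2)<45).astype(np.uint8)
    k,l,st,_=cv2.connectedComponentsWithStats(m)
    y,x=(231,188) if n=="scene" else (247,433)
    c=cv2.findContours((l==l[y,x]).astype(np.uint8),0,2)[0][0]
    q=cv2.boxPoints(cv2.minAreaRect(np.array([ray(n,p[0],.004)[:2]*1e4 for p in c]).astype(np.float32)))/1e4
    print(n,q,q.mean(0),[np.linalg.norm(q[i]-q[i-1]) for i in(1,2)])
E
```

```text
[-4.11038285e-04  8.61340623e-02  9.96283463e-01  1.21532459e-04] [1.66814350e-01 4.67249320e-01 2.74031337e-01 1.37831338e+00
 4.41141403e-04 3.39296054e-01]
scene [[ 0.37361127 -0.25166225]
 [ 0.50514585 -0.29798707]
 [ 0.55136824 -0.16674335]
 [ 0.41983363 -0.12041856]] [ 0.46248975 -0.20920281] [np.float32(0.1394537), np.float32(0.13914533)]
top [[ 0.3731226  -0.25165963]
 [ 0.50378376 -0.2978052 ]
 [ 0.5500258  -0.1668708 ]
 [ 0.4193647  -0.12072522]] [ 0.46157423 -0.20926522] [np.float32(0.13857038), np.float32(0.13886015)]
```

View pics/s1.png

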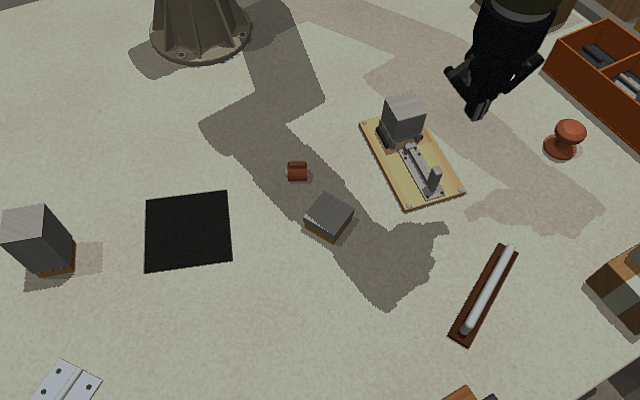

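The mat fits as a 139 mm square centred at (0.462, −0.209), yaw about −19.4°. In the picture the shut fingertips are at (476,118), above and behind the paddle (434,180). I'll check that against the projected TCP, then descend with 8 mm of extra clearance.

```bash
python3 -c "
from h import *
print(proj('scene',[.6237,.1859,.2311]))"
```

```text
[[472.80355521 116.74771705]]
```

Call:
carry_out(plan=[[[0,0,0,8,-2,-15,0],[0,0,0,8,-2,-45,0],[0,0,0,8,-2,-80,0],[0,0,0,8,-2,-115,0],[0,0,0,8,-2,-140,0],[0,0,0,8,-2,-160,0],[0,0,0,8,-2,-173,0],[0,0,0,8,-2,-182,0],[0,0,0,8,-2,-188,0],[0,0,0,8,-2,-188,0],[0,0,0,8,-2,-188,0]]])

```text
clock: 2.85
tcp_pos: [0.6333, 0.1834, 0.0442]
orientation: [0.001, 0.087, 0.996, 0.0]
wrist_force: [-0.1, 0.2, 0.4]
finger_gap: 0.0
grip_force: 0.0
```

```bash
python3 - <<'E'
from h import *
im=viewer.read_camera("scene")[:,:,::-1]
cv2.imwrite("pics/s2.png",cv2.resize(im[80:230,350:500],None,fx=4,fy=4,interpolation=2))
E
```

```text
(no output)
```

View pics/s2.png

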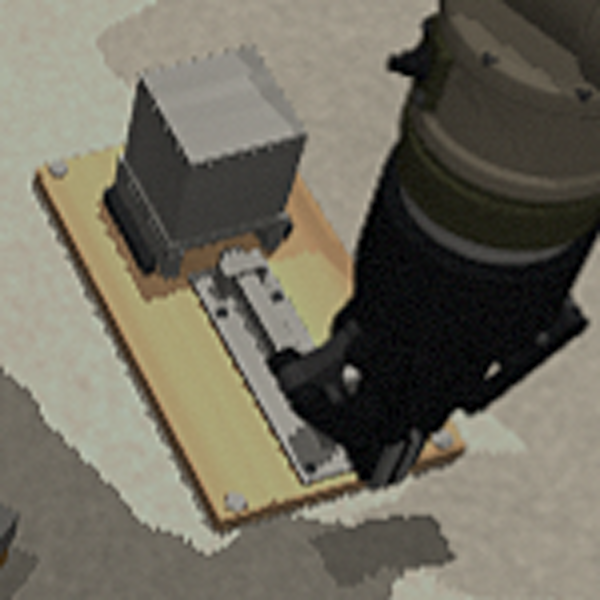

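The fingers are down behind the paddle and the wrist force is near zero. I push along base −x.

Call:
carry_out(plan=[[[0,0,0,-4,0.7,0,0],[0,0,0,-8,1.4,0,0],[0,0,0,-12,2.1,0,0],[0,0,0,-16,2.8,0,0],[0,0,0,-20,3.5,0,0],[0,0,0,-25,4.4,0,0],[0,0,0,-30,5.3,0,0],[0,0,0,-35,6.2,0,0],[0,0,0,-40,7,0,0],[0,0,0,-45,7.9,0,0],[0,0,0,-50,8.8,0,0],[0,0,0,-54,9.5,0,0],[0,0,0,-57,10,0,0],[0,0,0,-57,10,0,0]]])

```text
clock: 4.3
tcp_pos: [0.5749, 0.1935, 0.0433]
orientation: [-0.0, 0.087, 0.996, 0.0]
wrist_force: [0.1, -1.0, 0.7]
finger_gap: -0.0002
grip_force: 0.0
```

Call:
carry_out(plan=[[[0,0,0,-1,0.2,0,0],[0,0,0,-2,0.35,0,0],[0,0,0,-3,0.5,0,0],[0,0,0,-3,0.5,0,0]]])

```text
clock: 4.7
tcp_pos: [0.5727, 0.1939, 0.0432]
orientation: [-0.0, 0.087, 0.996, 0.0]
wrist_force: [1.4, 0.5, -1.2]
finger_gap: 0.0002
grip_force: 0.6
```

Call:
carry_out(plan=[[[0,0,0,-1,0.2,0,0],[0,0,0,-2,0.35,0,0],[0,0,0,-3,0.5,0,0],[0,0,0,-3,0.5,0,0]]])

```text
clock: 5.1
tcp_pos: [0.5694, 0.1943, 0.0433]
orientation: [-0.0, 0.087, 0.996, 0.0]
wrist_force: [0.1, 0.9, -0.8]
finger_gap: 0.0001
grip_force: 0.5
```

Call:
carry_out(plan=[[[0,0,0,-1,0.2,0,0],[0,0,0,-2,0.35,0,0],[0,0,0,-2,0.35,0,0]]])

```text
clock: 5.4
tcp_pos: [0.5675, 0.1946, 0.0433]
orientation: [-0.0, 0.087, 0.996, 0.0]
wrist_force: [1.9, 0.8, -1.0]
finger_gap: -0.0002
grip_force: 0.5
```

Call:
carry_out(plan=[[[0,0,0,-1,0.2,0,0],[0,0,0,-2,0.35,0,0],[0,0,0,-2,0.35,0,0]]])

```text
clock: 5.7
tcp_pos: [0.5674, 0.1946, 0.0434]
orientation: [0.002, 0.087, 0.996, -0.0]
wrist_force: [7.1, 0.2, -3.7]
finger_gap: -0.0002
grip_force: 3.2
```

```bash
python3 - <<'E'
from h import *
im=viewer.read_camera("scene")[:,:,::-1]
cv2.imwrite("pics/s3.png",cv2.resize(im[80:230,350:500],None,fx=4,fy=4,interpolation=2))
E
```

```text
(no output)
```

View pics/s3.png

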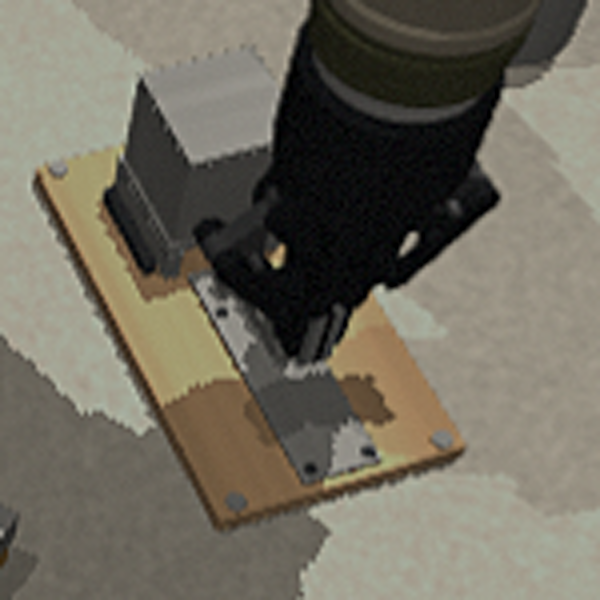

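The bolt is against its stop: the last 2 mm gave no advance and 7 N, and the paddle works out to base x≈84 mm. The picture shows the paddle end by the tin and the rear of the plate empty at about (330,410). I back off, rise, open the fingers and move over the lid.

Call:
carry_out(plan=[[[0,0,0,4,-0.7,0,0],[0,0,0,10,-1.8,0,0],[0,0,0,12,-2,10,0],[0,0,0,12,-2,35,0],[0,0,0,12,-2,65,0],[0,0,0,12,-2,95,20],[0,0,0,8,-1.4,115,50],[0,0,0,-10,2,120,85],[0,0,0,-35,6,120,85],[0,0,0,-60,11,120,85],[0,0,0,-85,15,120,85],[0,0,0,-97,17.5,120,85],[0,0,0,-101.4,18.4,120,85],[0,0,0,-101.4,18.4,120,85],[0,0,0,-101.4,18.4,120,85]]])

```text
clock: 7.25
tcp_pos: [0.4654, 0.2133, 0.1636]
orientation: [0.001, 0.087, 0.996, 0.0]
wrist_force: [-0.3, 0.7, 0.4]
finger_gap: 0.085
grip_force: 0.0
```

```bash
python3 - <<'E'
from h import *
im=viewer.read_camera("scene")[:,:,::-1]; t=viewer.read_camera("top")[:,:,::-1]
f=lambda i:cv2.resize(i,(520,520),interpolation=2)[:, :400]
cv2.imwrite("pics/s4.png",np.hstack([f(im[80:230,350:500]),f(t[130:280,160:310])]))
E
```

```text
(no output)
```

View pics/s4.png

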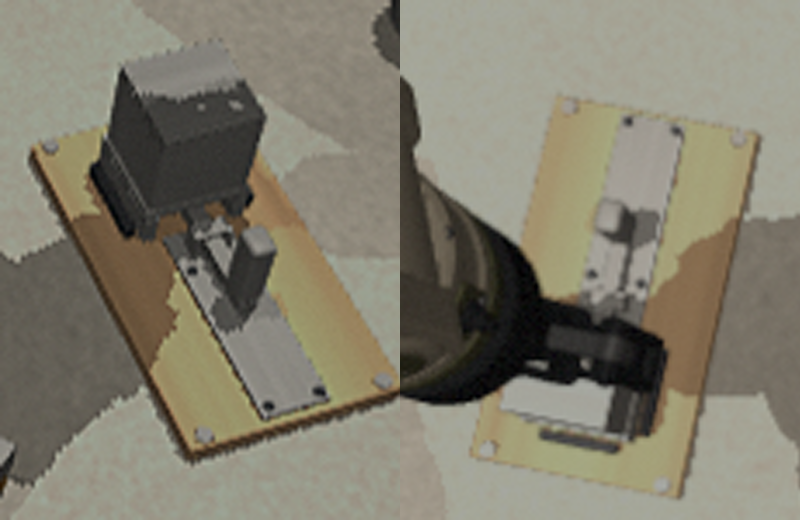

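The bolt bar runs into the tin, with the paddle at left panel (253,265), and the lid is undisturbed. I descend around the lid and grip it.

Call:
carry_out(plan=[[[0,0,0,0,0,-12,85],[0,0,0,0,0,-35,85],[0,0,0,0,0,-58,85],[0,0,0,0,0,-78,85],[0,0,0,0,0,-93,85],[0,0,0,0,0,-103,85],[0,0,0,0,0,-109,85],[0,0,0,0,0,-109,85],[0,0,0,0,0,-109,65],[0,0,0,0,0,-109,58],[0,0,0,0,0,-109,54]]], squeeze=60)

```text
clock: 8.45
tcp_pos: [0.4651, 0.2137, 0.0554]
orientation: [0.001, 0.087, 0.996, 0.001]
wrist_force: [-0.7, 1.0, 3.2]
finger_gap: 0.0552
grip_force: 63.0
```

Call:
carry_out(plan=[[[0,0,0,0,0,0,45],[0,0,0,0,0,0,45],[0,0,0,0,0,0,45],[0,0,0,0,0,0,45]]])

```text
clock: 8.85
tcp_pos: [0.4651, 0.2137, 0.0554]
orientation: [0.001, 0.087, 0.996, 0.001]
wrist_force: [-0.9, 1.8, 4.8]
finger_gap: 0.0554
grip_force: 63.5
```

Gripped at 55.4 mm, which suits the 56 mm lid. I draw it straight up slowly.

Call:
carry_out(plan=[[[0,0,0,0,0,1,45],[0,0,0,0,0,3,45],[0,0,0,0,0,5,45],[0,0,0,0,0,8,45],[0,0,0,0,0,11,45],[0,0,0,0,0,14,45],[0,0,0,0,0,17,45],[0,0,0,0,0,20,45]]])

```text
clock: 9.65
tcp_pos: [0.4637, 0.2131, 0.0742]
orientation: [-0.001, 0.087, 0.996, -0.0]
wrist_force: [-0.3, -0.1, -13.9]
finger_gap: 0.0552
grip_force: 66.1
```

Call:
carry_out(plan=[[[0,0,0,0,0,3,45],[0,0,0,0,0,6,45],[0,0,0,0,0,9,45],[0,0,0,0,0,12,45],[0,0,0,0,0,15,45],[0,0,0,0,0,18,45],[0,0,0,0,0,21,45],[0,0,0,0,0,24,45],[0,0,0,0,0,27,45],[0,0,0,0,0,31,45],[0,0,0,0,0,36,45],[0,0,0,0,0,44,45],[0,0,0,0,0,54,45],[0,0,0,0,0,64,45],[0,0,0,0,0,70,45],[0,0,0,0,0,70,45]]])

```text
clock: 11.25
tcp_pos: [0.4651, 0.2135, 0.1457]
orientation: [0.001, 0.087, 0.996, 0.0]
wrist_force: [0.4, -0.3, 0.1]
finger_gap: 0.0551
grip_force: 67.5
```

```bash
python3 - <<'E'
from h import *
im=viewer.read_camera("scene")[:,:,::-1]
cv2.imwrite("pics/s5.png",cv2.resize(im[60:210,345:495],None,fx=4,fy=4,interpolation=2))
E
```

```text
(no output)
```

View pics/s5.png

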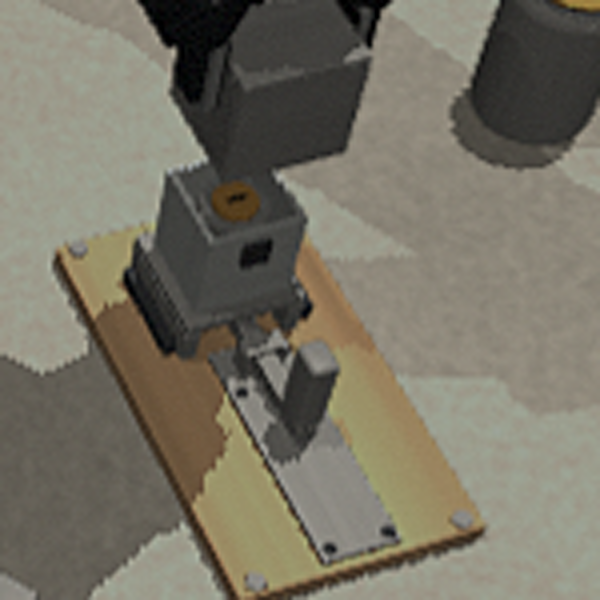

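The lid is clear, the neck is bare, the base is flat and the bolt is still home (paddle at (312,395)). I carry the lid high over to the mat, turning it to the mat's axes, and check for slip.

```bash
python3 - <<'E'
from h import *
c=np.array([.4647,.2133])+.028*np.array([.985-.172,-.172-.985])
for z in(.1264,.1804):print((proj('scene',[*c,z])-[345,60])*4)
E
```

```text
[[221.71641002 186.48246578]]
[[243.92544457  89.78206451]]
```

Call:
carry_out(plan=[[[0,0,0,0,0,10,45],[0,0,-0.01,0,-10,25,45],[0,0,-0.02,0,-30,35,45],[0,0,-0.03,0,-55,40,45],[0,0,-0.04,0,-85,40,45],[0,0,-0.05,0,-120,40,45],[0,0,-0.06,0,-155,40,45],[0,0,-0.08,0,-190,40,45],[0,0,-0.09,0,-225,40,45],[0,0,-0.1,0,-260,40,45],[0,0,-0.12,-1,-295,40,45],[0,0,-0.13,-2,-330,40,45],[0,0,-0.14,-2.6,-360,40,45],[0,0,-0.15,-2.6,-385,35,45],[0,0,-0.16,-2.6,-405,20,45],[0,0,-0.165,-2.6,-417,0,45],[0,0,-0.165,-2.6,-422,-20,45],[0,0,-0.165,-2.6,-422,-40,45],[0,0,-0.165,-2.6,-422,-50,45],[0,0,-0.165,-2.6,-422,-50,45]]])

```text
clock: 13.3
tcp_pos: [0.4605, -0.208, 0.093]
orientation: [-0.002, 0.169, 0.986, 0.001]
wrist_force: [0.0, -0.1, -0.5]
finger_gap: 0.055
grip_force: 67.7
```

Call:
carry_out(plan=[[[0,0,0,0,0,-10,45],[0,0,0,0,0,-25,45],[0,0,0,0,0,-40,45],[0,0,0,0,0,-52,45],[0,0,0,0,0,-60,45],[0,0,0,0,0,-65,45],[0,0,0,0,0,-66,45],[0,0,0,0,0,-66,45],[0,0,0,0,0,-66,45]]])

```text
clock: 14.2
tcp_pos: [0.4621, -0.209, 0.0288]
orientation: [0.0, 0.169, 0.986, -0.0]
wrist_force: [0.2, 1.0, -1.5]
finger_gap: 0.0552
grip_force: 67.7
```

Call:
carry_out(plan=[[[0,0,0,0,0,-1,45],[0,0,0,0,0,-2,45],[0,0,0,0,0,-2.5,45],[0,0,0,0,0,-3,45],[0,0,0,0,0,-3,45],[0,0,0,0,0,-3,45]]])

```text
clock: 14.8
tcp_pos: [0.4617, -0.2087, 0.0253]
orientation: [-0.0, 0.169, 0.986, 0.0]
wrist_force: [0.7, -0.5, -0.4]
finger_gap: 0.0553
grip_force: 67.7
```

Call:
carry_out(plan=[[[0,0,0,0,0,-0.5,45],[0,0,0,0,0,-1,45],[0,0,0,0,0,-1,45]]])

```text
clock: 15.1
tcp_pos: [0.4616, -0.2087, 0.0242]
orientation: [-0.0, 0.169, 0.986, 0.0]
wrist_force: [-0.7, -0.5, -1.9]
finger_gap: 0.0549
grip_force: 67.7
```

Call:
carry_out(plan=[[[0,0,0,0,0,-0.5,45],[0,0,0,0,0,-1,45],[0,0,0,0,0,-1,45]]])

```text
clock: 15.4
tcp_pos: [0.4617, -0.2087, 0.0234]
orientation: [0.0, 0.169, 0.986, 0.0]
wrist_force: [-0.1, 1.0, 0.4]
finger_gap: 0.0552
grip_force: 67.9
```

Call:
carry_out(plan=[[[0,0,0,0,0,-0.5,45],[0,0,0,0,0,-1,45],[0,0,0,0,0,-1,45]]])

```text
clock: 15.7
tcp_pos: [0.4617, -0.2087, 0.0234]
orientation: [0.0, 0.169, 0.986, -0.0]
wrist_force: [-3.2, 2.2, 8.7]
finger_gap: 0.0555
grip_force: 69.1
```

The lid touched at TCP z=0.0234, exactly where computed, with 9 N. I ease the load, open and retreat.

Call:
carry_out(plan=[[[0,0,0,0,0,0.5,45],[0,0,0,0,0,0.8,45],[0,0,0,0,0,0.8,60],[0,0,0,0,0,0.8,72],[0,0,0,0,0,0.8,85],[0,0,0,0,0,0.8,85],[0,0,0,0,0,0.8,85],[0,0,0,0,0,10,85],[0,0,0,0,0,30,85],[0,0,0,0,0,60,85],[0,0,0,0,0,100,85],[0,0,0,0,0,140,85],[0,0,0,-20,0,170,85],[0,0,0,-40,0,180,85],[0,0,0,-50,0,180,85],[0,0,0,-50,0,180,85]]])

```text
clock: 17.3
tcp_pos: [0.4107, -0.2085, 0.2025]
orientation: [0.0, 0.169, 0.986, 0.0]
wrist_force: [0.4, -1.3, -0.1]
finger_gap: 0.0851
grip_force: 0.0
```

```bash
python3 - <<'E'
from h import *
im=viewer.read_camera("scene")[:,:,::-1]
cv2.imwrite("pics/s6.png",cv2.resize(im[80:300,120:480],(800,489),interpolation=2))
E
```

```text
(no output)
```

View pics/s6.png

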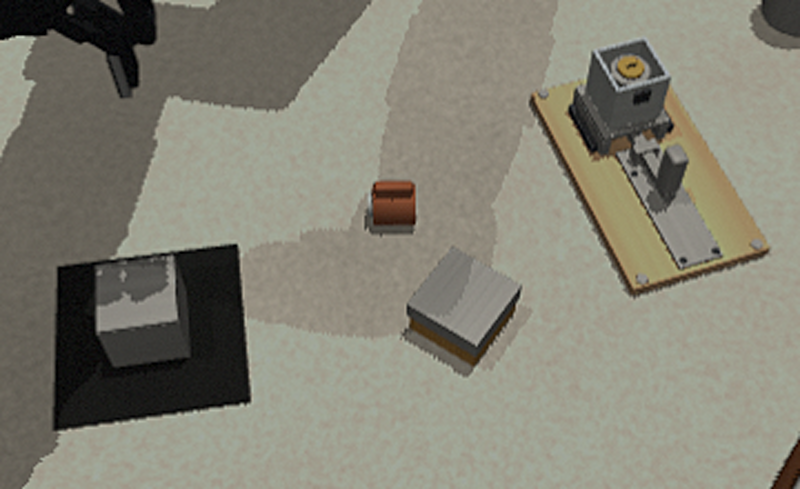

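The lid stands upright in the middle of the mat (crop (143,312)). The base is flat with the bolt home (paddle (672,170)), and the gripper is clear. I hand in.

```bash
python3 -c "
from workcell import order
print(order.hand_in())"
```

```text
the job is handed in; nothing more can be done
None
```

The bolt is home, the lid came straight off and stands open end down in the middle of the mat, and the base is still flat and bolted; I handed the job in at about 17 s of the 48 s allowed, and no verdict was returned.

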